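# Heft the shut puzzle boxes and pack the tilting bin heaviest first

## Task

The tin tilting bin was left tipped after its last emptying: swing it level, then pack the three shut puzzle boxes in it as one flat, square stack along the bin, one on another. Shut, they do not show what they weigh, so judge it by hefting: the heaviest goes in first, at the bottom, and the lightest on top, so that the bin is not top-heavy. Set them down gently, without dropping them, and leave the practice box, sanding block, pin dish and bench dog where they stand.

Things in the scene. Friction and masses are not known exactly. Their poses are not given: they have to be found in the camera images.
- bin (a joint): swing of the tin bin on its two side pivots, rad: 0 = level, mouth up; positive = mouth tipped to the stand's +x, so that the lip on its -x side is raised; starts at 0.4 to 0.75. Stiff pivots: it turns when the raised lip is pressed down with some 3 N and stays where it is left
- bin_stand: the bin's fixed grey steel stand; origin on the bench midway between its two uprights; x across the trough, y along it. Pivot axis along y, 98 mm above the origin. Uprights at y = +-94 mm, 34 mm wide, tops 116 mm above the bench; base 150 by 214 mm. Position and yaw vary
- bin_floor (a point): centre of the bin's inner floor (upper face), 60 mm below the pivot axis; turns with the bin, z out of the mouth. Bent-tin trough: floor 84 mm (x) by 142 (y) between upright end plates 50 mm high, each with an ear 42 mm wide, 81 mm above the floor; long walls flare out at 45 degrees, to 184 mm apart at 50 mm up, and end in flat lips 18 mm wide. Boxes go in lengthwise along y
- bin_near_lip (a point): middle of the upper face of the bin's -x lip (the raised one at the start), the place to press down; in the bin it lies 101 mm to -x of the pivot axis and 10 mm below it; turns with the bin
- box_a_c (a point): centre (half-way up) of a shut hollow puzzle box, pale hinoki with red-brown and walnut marquetry; 120 mm long (x), 62 wide (y), 46 high (z), standing flat on the mat. The three are alike in size; shut inside each, at its middle, is something that cannot be seen: they weigh about 0.25, 0.48 and 0.75 kg in all (each within 6 %), and which is which changes every time
- box_b_c (a point): centre (half-way up) of a shut hollow puzzle box, honey-coloured with green and cream marquetry; 120 mm long (x), 62 wide (y), 46 high (z), standing flat on the mat. The three are alike in size; shut inside each, at its middle, is something that cannot be seen: they weigh about 0.25, 0.48 and 0.75 kg in all (each within 6 %), and which is which changes every time
- box_c_c (a point): centre (half-way up) of a shut hollow puzzle box, brown with cream and black marquetry; 120 mm long (x), 62 wide (y), 46 high (z), standing flat on the mat. The three are alike in size; shut inside each, at its middle, is something that cannot be seen: they weigh about 0.25, 0.48 and 0.75 kg in all (each within 6 %), and which is which changes every time
- mat: dark felt mat 430 mm (x) by 420 (y), 3 mm thick, fixed to the bench; all but the bin and the sanding block stand on it; origin at the centre of its underside
- practice_box_c (a point): bystander: pale open practice box, 130 mm (x) by 90 (y), 60 high, its walnut slide panel half open, standing 54 mm out beyond its +x end at the top; origin at the centre of the box without panel, 30 mm up
- sanding_block_c (a point): bystander: cork-faced wooden sanding block, 110 mm (x) by 60 (y) by 34 high, on the bench; origin at its centre
- pin_dish_c (a point): bystander: jade-green ceramic dish, 80 mm across, 24 mm high, on the mat; origin at its centre, 12 mm up
- bench_dog_c (a point): bystander: round steel bench dog standing upright on the mat, 32 mm across at the head, 90 mm high, easily toppled; origin at its centre, 45 mm up
- box_a: the puzzle box of box_a_c, origin at the centre of its underside
- box_b: the puzzle box of box_b_c, origin at the centre of its underside
- box_c: the puzzle box of box_c_c, origin at the centre of its underside
There are look-alikes about, which are no part of the job. What is shaped like the box_b but pink is not meant.

How it is judged:
By the outcome, as a careful person would: the job done as asked, in the order asked, and still so for the second after the job is handed in, with the robot touching nothing.
It also fails if it takes over 72 s, if anything falls off the work surface, if the arm or the gripper's body presses on something with over 40 N, if the wrist force passes 120 N, or if a joint passes its speed limit or range.

## Robot

A 6-joint arm with a two-finger parallel gripper is mounted at the origin on the work surface. World frame = base frame: x ahead of the robot, y to its left, z up, the work surface at z = 0. Lengths are in mm, angles in rad, forces in N, time in s.
With the tool pointing down it reaches from about 350 to 850 mm from the base axis. Payload 8.1 kg.
Tool frame: the origin (TCP) lies midway between the tips of the shut fingers; the grasp point (between the pads) lies 19 mm behind it; z points along the fingers, y is the line along which they close (so a half turn about z gives the same grasp; the last joint's range is limited). The gripper opens to 93 mm and grips with 3 to 60 N. Pads are 15 mm wide; open, the fingers measure 128 mm over their backs; the gripper's body (75 mm by 188 mm) begins 65 mm behind the grasp point.
Start: joints at [-1.308, 0.13, 1.488, -0, 1.523, -0.085], TCP at [204.518, -564.072, 218.635] pointing down, gripper open.
Joint ranges: [-2.96, 2.96], [-0.89, 2.26], [0.02, 2.5], [-1.34, 4.48], [0, 2.73], [-2.66, 2.66]. Speed limits (rad/s): [2.39, 2.39, 2.79, 3.14, 3.14, 3.14].

## Interface

Orientations are given as a rotation vector (axis times angle).
In Python, from plant import r gives the robot as it stands.
- The arm moves only by the tool carry_out, never from a script. Its argument "rows" is a list of rows, each an object of numbers: "fingers": the finger opening in mm, from 0 to 93; "x", "y", "z": the shift along the world's x, y, z in mm; "wx", "wy", "wz": the turn, a rotation vector about the world's x, y, z in rad. In form: [{"fingers": .., "x": .., "y": .., "z": .., "wx": .., "wy": .., "wz": ..}, ...]. A call has 1 to 5 rows; each row shifts and turns the commanded pose from where the row before left it; what a row does not reach is not made up. A row lasts 1/10 s, in which the tool goes at most 50 mm and 8.59 degrees, less where a joint would pass 70% of its speed; a pose out of reach is approached as far as the arm can. A call is refused whole if a number of a shift passes 50 or a number of a turn 0.15, either way. A call with a gripper value outside its range is refused whole. The fingers move at their own pace and stop on an object; "newtons" is the grip in N (left out, the last holds). Time passes only in rows, so rows that do not move let the fingers close. It gives the time, the measured TCP pose, the force, the opening and the grip force at its end, in the units of the state.
- r.observe(): the state, without advancing time (a new reading comes with each control period).
- r.read_camera(name): name is "scene" or "side" or "wrist"; returns the picture (480x640x3 uint8, red, green, blue); there is no depth.
- r.calibration(name): a dict with "fx", "fy", "cx", "cy" (pixels), "R" (3x3) and "t" (3): a world point X has camera coordinates R X + t. Camera axes: x right, y down, z forward; pixel columns grow to the right and rows downward; lengths in mm; the calibration is good to about 2 mm. A picture is of the moment at which its call begins: read the wrist's pose just before it. calibration takes no time and is no camera call; for the wrist camera it gives the pose at the moment of the call.
- r.close_job(): hands the job in; it is judged then, once.
The state is a dict: "t": time; "joints": joint angles; "joint_vel": joint speeds; "joint_efforts": joint torques, N m; "tool_pos": TCP position; "orientation": TCP orientation; "wrist_force": force on the tool from outside, world axes, zero at the start; "torque": the same for the moment, N m; "opening": finger opening in mm; "grip_force": force on a finger pad.
Only numpy, scipy, OpenCV 4.12 (cv2) and the standard library are available. Lean on these libraries where they do the work, as an engineer would, in place of code of your own. Each camera call takes 0.05 s, during which the arm holds its last target. There are 200 camera calls.

## Working session

There is one attempt and no reset: what is moved stays moved. The work goes in short steps, Python scripts to look and compute and a tool call to move; the robot and the scene stay as the last step left them, time stands still between calls to the robot, and variables do not carry over. Pictures are saved under pics/ and viewed, at most 10 in all, crops included, and the job is handed in when it is done.

Besides the shell and the picture viewer there is one more tool, called in YAML: its name, and indented under it one key for each argument. carry_out: Moves the arm, as the interface text tells. Its arguments: {"type":"object","properties":{"rows":{"type":"array","items":{"type":"object","properties":{"fingers":{"type":"number"},"x":{"type":"number"},"y":{"type":"number"},"z":{"type":"number"},"wx":{"type":"number"},"wy":{"type":"number"},"wz":{"type":"number"}}}},"newtons":{"type":"number"}},"required":["rows"]}

```bash
ls; mkdir -p pics
python3 - <<'E'
from plant import r
import cv2,json,numpy as np
o=r.observe();print(o)
for n in("scene","side","wrist"):
    c=r.calibration(n);im=r.read_camera(n)
    cv2.imwrite(f"pics/{n}0.png",im[:,:,::-1]);print(n,{k:np.round(v,3).tolist() for k,v in c.items()})
E
```

```text
pics
{'t': 0.0, 'joints': array([-1.30838256e+00,  1.31160895e-01,  1.48926146e+00,  2.79463309e-05,
        1.52303821e+00, -8.53936814e-02]), 'joint_vel': array([-0.00182807, -0.00081262,  0.00052659,  0.00193446, -0.00083289,
        0.00058413]), 'joint_efforts': array([ 1.67066378e-05, -5.59835994e+01, -4.91768110e+01,  7.69468700e-02,
        3.50481807e-02, -1.61394446e-04]), 'tool_pos': array([ 204.38650899, -563.5008672 ,  217.59742567]), 'orientation': array([-3.09237284e+00, -5.43260597e-01,  2.15556101e-04]), 'wrist_force': array([-0.47560195, -0.96934702, -0.03949601]), 'torque': array([ 0.04694525,  0.02229829, -0.04694704]), 'grip_force': 0.0, 'opening': 93.03489388072146}
scene {'fx': 460.112, 'fy': 460.112, 'cx': 314.115, 'cy': 236.512, 'R': [[-0.048, 0.999, 0.005], [0.727, 0.039, -0.686], [-0.685, -0.029, -0.728]], 't': [74.267, -234.86, 1400.097]}
side {'fx': 558.772, 'fy': 558.772, 'cx': 319.944, 'cy': 241.958, 'R': [[-0.949, -0.315, 0.002], [-0.157, 0.465, -0.871], [0.274, -0.827, -0.491]], 't': [410.696, 164.331, 940.112]}
wrist {'fx': 333.905, 'fy': 333.905, 'cx': 317.711, 'cy': 243.263, 'R': [[0.341, -0.94, -0.002], [-0.912, -0.332, 0.239], [-0.226, -0.08, -0.971]], 't': [-598.735, -27.861, 390.201]}
```

View pics/scene0.png

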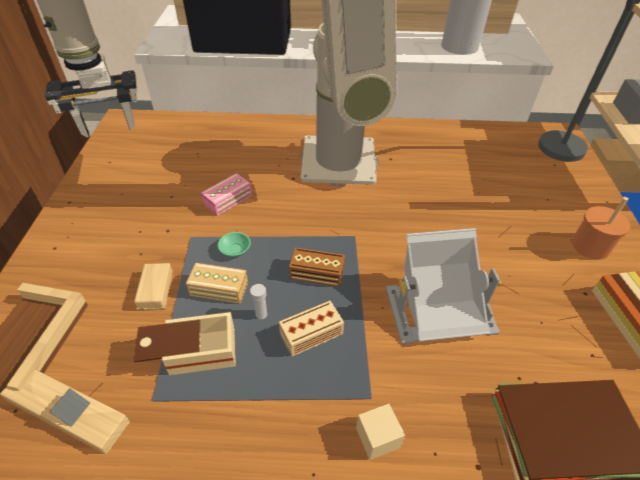

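View pics/side0.png

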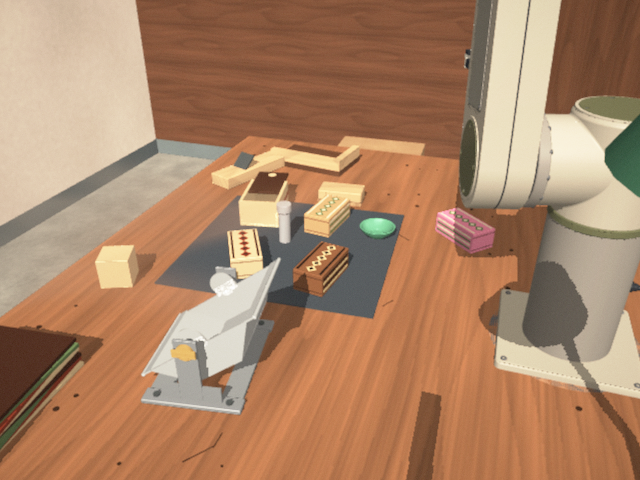

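Candidates in the scene view are box_a, pale with red-brown, at (311,327); box_b, honey with green, at (217,283); and box_c, brown, at (317,266). The look-alikes are the pink decoy (227,193), the sanding block (155,286), the practice box (200,342) and a loose cube (380,432). The bin is at (445,285), and its raised lip is on the robot's side. Next I check the choice in one crop.

```bash
cat > h.py <<'E'
from plant import r
import numpy as np,cv2
def cast(c,uv,z):
    uv=np.atleast_2d(uv).astype(float);R=np.array(c["R"]);t=np.array(c["t"])
    d=np.c_[(uv[:,0]-c["cx"])/c["fx"],(uv[:,1]-c["cy"])/c["fy"],np.ones(len(uv))]@R
    o=-R.T@t
    return o+d*((z-o[2])/d[:,2])[:,None]
def proj(c,X):
    p=np.atleast_2d(X)@np.array(c["R"]).T+np.array(c["t"])
    return np.c_[c["fx"]*p[:,0]/p[:,2]+c["cx"],c["fy"]*p[:,1]/p[:,2]+c["cy"]]
def tri(c1,p1,c2,p2):
    A=[];b=[]
    for c,p in((c1,p1),(c2,p2)):
        R=np.array(c["R"]);o=-R.T@np.array(c["t"])
        d=R.T@np.array([(p[0]-c["cx"])/c["fx"],(p[1]-c["cy"])/c["fy"],1]);d/=np.linalg.norm(d)
        P=np.eye(3)-np.outer(d,d);A.append(P);b.append(P@o)
    return np.linalg.lstsq(np.vstack(A),np.hstack(b),rcond=None)[0]
E
python3 - <<'E'
import cv2
im=cv2.imread("pics/scene0.png")
cv2.imwrite("pics/crop1.png",cv2.resize(im[220:380,180:380],None,fx=4,fy=3.75,interpolation=cv2.INTER_CUBIC)[:600])
cv2.imwrite("pics/crop2.png",cv2.resize(im[220:350,380:510],None,fx=4.5,fy=4.5,interpolation=cv2.INTER_CUBIC))
E
```

```text
(no output)
```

View pics/crop1.png

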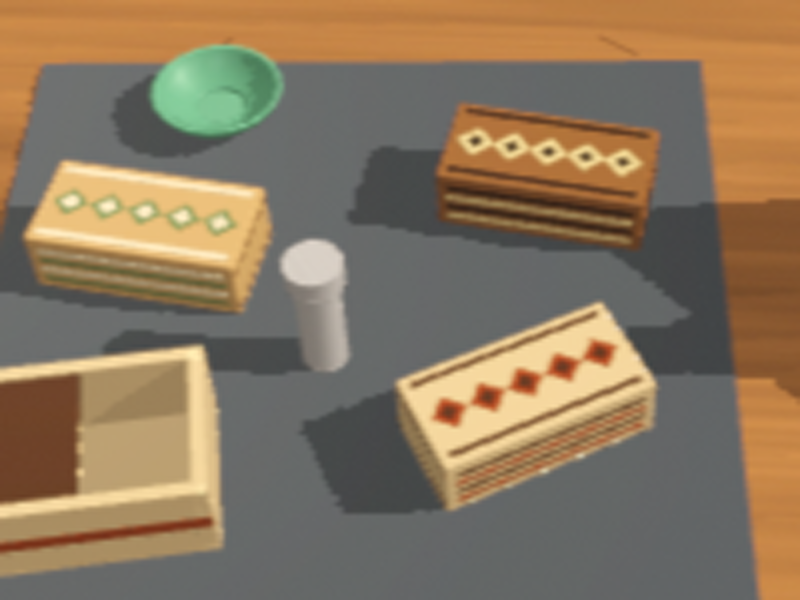

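View pics/crop2.png

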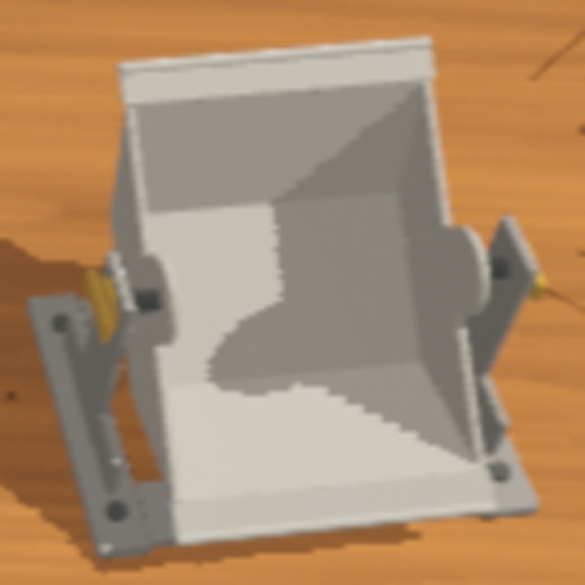

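Run:
```python
from h import *
c=r.calibration("scene");np.set_printoptions(precision=1,suppress=True)
B={"c":[(460,104),(658,130),(638,197),(440,178)],"b":[(62,162),(266,190),(235,265),(27,236)],"a":[(600,305),(655,383),(448,462),(398,382)]}
for k,p in B.items():
    uv=np.array(p)/[4,3.75]+[180,220]
    P=cast(c,uv,49);L=[np.linalg.norm(P[i]-P[(i+1)%4]) for i in range(4)]
    d=P[1]-P[0] if k!="a" else P[1]-P[2] if 0 else P[0]-P[3]
    print(k,P.mean(0),np.array(L),"yaw long",np.degrees(np.arctan2(d[1],d[0])))
f=lambda q:np.array(q)/4.5+[380,220]
bp=cast(c,f([(30,300),(100,555),(537,510)]),5)
print("base",bp,np.linalg.norm(bp[0]-bp[1]),np.linalg.norm(bp[1]-bp[2]))
cen=(bp[0]+bp[2])/2; ex=bp[1]-bp[0];ey=bp[2]-bp[1]
print("centre",cen,"yawx",np.degrees(np.arctan2(ex[1],ex[0])),"yaw from y",np.degrees(np.arctan2(-ey[0],ey[1])))
# tilt from the lip line: raised lip outer edge at radius, for tilt angles
yaw=np.arctan2(-ey[0],ey[1])
ux=np.array([np.cos(yaw),np.sin(yaw),0]);uy=np.array([-ux[1],ux[0],0])
mid=f([(276,53)]);print("lip pix",mid)
for th in np.arange(.3,.9,.1):
    x,z=-110,-10
    X=cen*[1,1,0]+ux*(x*np.cos(th)+z*np.sin(th))+np.array([0,0,98-x*np.sin(th)+z*np.cos(th)])
    X2=cen*[1,1,0]+ux*(110*np.cos(th)+z*np.sin(th))+np.array([0,0,98-110*np.sin(th)+z*np.cos(th)])
    print(th,proj(c,X),proj(c,X2),X)
print(f([(338,527)]))
for w,y in (("L",-94),("R",94)): print(w,(proj(c,cen*[1,1,0]+uy*y+np.array([0,0,116]))-[380,220])*4.5)
```

```text
c [447.5 -46.1  49. ] [117.8  55.  112.7  61. ] yaw long 82.41962848973468
b [ 506.6 -267.3   49. ] [120.6  56.9 118.5  57.4] yaw long 82.53187238534228
a [613.1 -50.1  49. ] [ 58.4 115.7  56.4 117. ] yaw long 118.91375299966204
base [[481.1 116.7   5. ]
 [627.8 140.3   5. ]
 [593.  349.1   5. ]] 148.5233586008662 211.6771108464547
centre [537.1 232.9   5. ] yawx 9.167246951972725 yaw from y 9.447341315444776
lip pix [[441.3 231.8]]
0.3 [[436.6 238.1]] [[461.6 337.1]] [430.5 215.2 121. ]
0.4 [[438.  235.7]] [[459.6 337.6]] [433.3 215.6 131.6]
0.5 [[439.5 233.7]] [[457.6 337.7]] [437.1 216.3 142. ]
0.6000000000000001 [[441.1 232.1]] [[455.5 337.1]] [441.9 217.1 151.9]
0.7000000000000002 [[442.9 231. ]] [[453.5 336.1]] [447.7 218.  161.2]
0.8000000000000003 [[444.8 230.4]] [[451.4 334.5]] [454.4 219.1 169.9]
0.9000000000000001 [[446.7 230.4]] [[449.4 332.5]] [461.9 220.4 177.9]
[[455.1 337.1]]
L [[121.4 279.8]]
R [[522. 243.]]
```

Stand at about (537,233) with yaw 0.165 and tilt about 0.6. Box a is at (613,-50), b at (507,-267) and c at (448,-46). The measured sizes agree with those given. I set out over the boxes for a close look.

carry_out:
  rows:
    - {"fingers":0,"x":25,"y":36,"z":10}
    - {"x":25,"y":36,"z":10}
    - {"x":25,"y":36,"z":10}
    - {"x":25,"y":36,"z":10}
    - {"x":25,"y":36,"z":10}
  newtons: 25

```text
invalid input
```

carry_out:
  rows:
    - {"x":25,"y":36,"z":10}
    - {"x":25,"y":36,"z":10}
    - {"x":25,"y":40,"z":10}
    - {"x":10,"y":45,"z":10,"wz":-0.1}
    - {"x":0,"y":45,"z":0,"wz":-0.08}

```text
invalid input
```

carry_out:
  rows:
    - {"y":40}
    - {}
    - {}

```text
invalid input
```

Run:
```python
from h import *
print(r.observe()["tool_pos"],r.observe()["orientation"]);c=r.calibration("wrist");im=r.read_camera("wrist")
cv2.imwrite("pics/w1.png",im[:,:,::-1]);import pickle;pickle.dump(c,open("w1.pkl","wb"))
R=np.array(c["R"]);print(-R.T@np.array(c["t"]),R[2])
```

```text
[ 204.41478483 -563.63907492  217.83631794] [-3.09281660e+00 -5.43332951e-01  1.64566667e-04]
[ 267.07232481 -540.86682004  384.4424416 ] [-0.22566591 -0.08011924 -0.97090463]
```

View pics/w1.png

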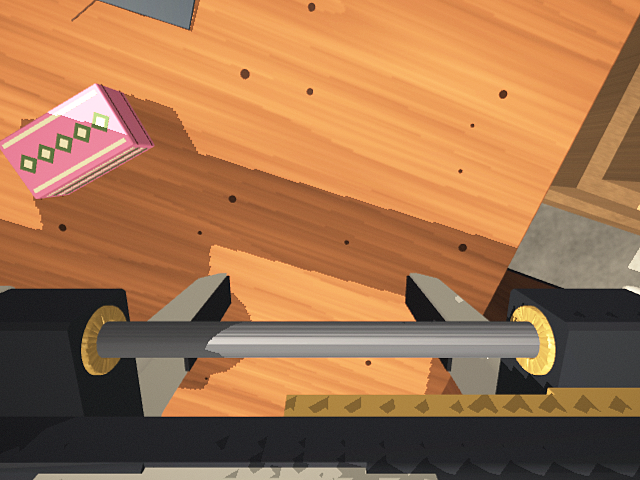

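The moves were refused because every row needs all the keys. The arm has not moved, and this picture shows only the pink decoy (75,140) and the open fingers. I repeat the moves with full rows.

carry_out:
  rows:
    - {"fingers":0,"x":25,"y":36,"z":10,"wx":0,"wy":0,"wz":0}
    - {"fingers":0,"x":25,"y":36,"z":10,"wx":0,"wy":0,"wz":0}
    - {"fingers":0,"x":25,"y":36,"z":10,"wx":0,"wy":0,"wz":0}
    - {"fingers":0,"x":25,"y":36,"z":10,"wx":0,"wy":0,"wz":0}
    - {"fingers":0,"x":25,"y":36,"z":10,"wx":0,"wy":0,"wz":0}
  newtons: 25

```text
t: 0.7
tool_pos: [330.1, -382.5, 268.9]
orientation: [-3.094, -0.543, -0.0]
wrist_force: [1.4, 0.2, 0.2]
opening: 57.4
grip_force: 0.0
```

carry_out:
  rows:
    - {"fingers":0,"x":25,"y":36,"z":10,"wx":0,"wy":0,"wz":0}
    - {"fingers":0,"x":25,"y":36,"z":10,"wx":0,"wy":0,"wz":0}
    - {"fingers":0,"x":20,"y":40,"z":10,"wx":0,"wy":0,"wz":0}
    - {"fingers":0,"x":10,"y":45,"z":10,"wx":0,"wy":0,"wz":-0.1}
    - {"fingers":0,"x":0,"y":45,"z":0,"wx":0,"wy":0,"wz":-0.08}

```text
t: 1.2
tool_pos: [410.6, -180.4, 309.9]
orientation: [3.13, 0.258, 0.003]
wrist_force: [0.7, 1.1, 0.0]
opening: 17.8
grip_force: 0.0
```

carry_out:
  rows:
    - {"fingers":0,"x":0,"y":40,"z":0,"wx":0,"wy":0,"wz":0}
    - {"fingers":0,"x":0,"y":0,"z":0,"wx":0,"wy":0,"wz":0}
    - {"fingers":0,"x":0,"y":0,"z":0,"wx":0,"wy":0,"wz":0}

```text
t: 1.5
tool_pos: [409.6, -141.5, 308.8]
orientation: [3.13, 0.267, 0.001]
wrist_force: [0.6, -0.1, -0.0]
opening: 0.5
grip_force: 0.0
```

Run:
```python
from h import *
print(r.observe()["tool_pos"],r.observe()["orientation"]);c=r.calibration("wrist");im=r.read_camera("wrist")
cv2.imwrite("pics/w1b.png",im[:,:,::-1]);import pickle;pickle.dump(c,open("w1.pkl","wb"))
R=np.array(c["R"]);print(-R.T@np.array(c["t"]),R[2])
```

```text
[ 409.63552297 -141.4820613   308.77022389] [3.12959889e+00 2.66965447e-01 6.62262722e-04]
[ 475.16378053 -129.68711352  475.40539679] [-0.23574392 -0.0409549  -0.97095185]
```

View pics/w1b.png

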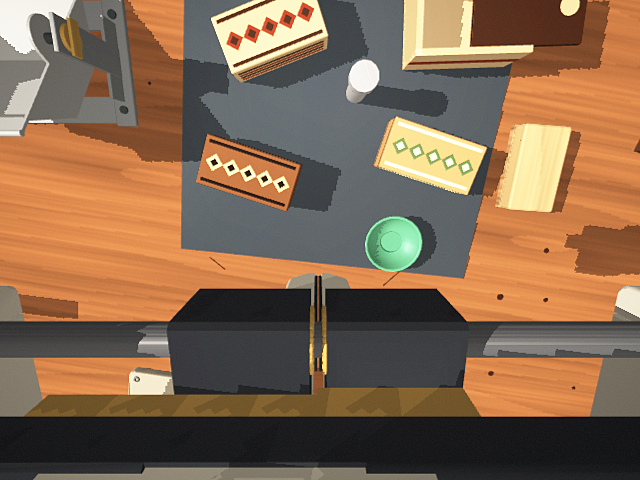

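The wrist view shows all three boxes, with centre diamonds at a (270,26), b (431,153) and c (248,172). The bench dog is at (364,75), the dish at (393,243) and the bin at upper left.

Run:
```python
from h import *
import pickle
w=pickle.load(open("w1.pkl","rb"));s=r.calibration("scene");np.set_printoptions(precision=1,suppress=True)
W={"a":[(234,40),(270,26),(306,12)],"b":[(400,146),(431.5,156),(466,167)],"c":[(214,161),(248,172),(282,184)]}
S={"a":[(449,411),(526,381),(600,352)],"b":[(70,201),(145,211),(220,222)],"c":[(476,141),(549,151),(624,161)]}
for k in W:
    for c,p in((w,W[k]),(s,np.array(S[k])/[4,3.75]+[180,220])):
        P=cast(c,p,49);d=P[2]-P[0];print(k,P[1],P.mean(0),np.degrees(np.arctan(d[1]/d[0])))
print("dog top",cast(w,(364,75),93),"dog",cast(s,(180+313/4,220+262/3.75),93))
print("dish",cast(w,(393,243),20))
```

```text
a [612.4 -51.3  49. ] [612.2 -51.   49. ] -61.367906920633146
a [612.8 -50.5  49. ] [612.8 -50.6  49. ] -61.04422297898465
b [ 505.  -267.4   49. ] [ 504.8 -268.9   49. ] 83.07403092592473
b [ 505.6 -268.7   49. ] [ 505.8 -268.8   49. ] 82.51766181583778
c [447.2 -46.2  49. ] [446.8 -46.5  49. ] 81.18300487990857
c [447.1 -45.9  49. ] [447.  -45.6  49. ] 82.30266150614104
dog top [[ 569.8 -162.8   93. ]] dog [[ 570.5 -162.4   93. ]]
dish [[ 382.9 -253.    20. ]]
```

carry_out:
  rows:
    - {"fingers":0,"x":2,"y":48,"z":-10,"wx":0,"wy":0,"wz":0}
    - {"fingers":0,"x":5,"y":48,"z":-10,"wx":0,"wy":0,"wz":0}
    - {"fingers":0,"x":5,"y":48,"z":-10,"wx":0,"wy":0,"wz":0}
    - {"fingers":0,"x":5,"y":48,"z":-10,"wx":0,"wy":0,"wz":0}
    - {"fingers":0,"x":5,"y":48,"z":-10,"wx":0,"wy":0,"wz":0}

```text
t: 2.05
tool_pos: [432.0, 98.3, 258.1]
orientation: [3.13, 0.259, 0.0]
wrist_force: [1.2, -0.4, 0.1]
opening: 0.4
grip_force: 0.0
```

carry_out:
  rows:
    - {"fingers":0,"x":5,"y":48,"z":-10,"wx":0,"wy":0,"wz":0}
    - {"fingers":0,"x":5,"y":42,"z":-20,"wx":0,"wy":0,"wz":0}
    - {"fingers":0,"x":4,"y":30,"z":-30,"wx":0,"wy":0,"wz":0}
    - {"fingers":0,"x":0,"y":0,"z":0,"wx":0,"wy":0,"wz":0}
    - {"fingers":0,"x":0,"y":0,"z":0,"wx":0,"wy":0,"wz":0}

```text
t: 2.55
tool_pos: [445.4, 216.9, 197.4]
orientation: [3.129, 0.263, -0.004]
wrist_force: [0.0, -0.7, 0.0]
opening: 0.7
grip_force: 0.0
```

Run:
```python
from h import *
print(r.observe()["tool_pos"]);c=r.calibration("wrist");im=r.read_camera("wrist")
cv2.imwrite("pics/w2.png",im[:,:,::-1]);import pickle;pickle.dump(c,open("w2.pkl","wb"))
```

```text
[445.44384045 216.92161436 197.40188727]
```

View pics/w2.png

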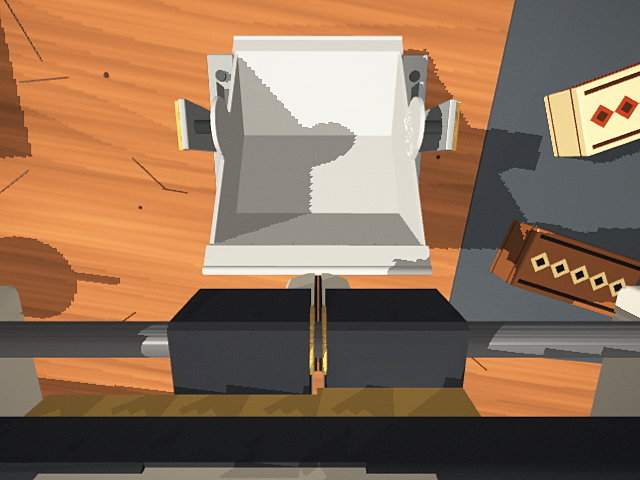

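The wrist view squarely shows the bin. The raised lip's edge runs (203,273)-(432,275), the far lip (233,36)-(402,37), and the pivot pins are at (203,127) and (433,128).

Run:
```python
from h import *
import pickle
w=pickle.load(open("w2.pkl","rb"));np.set_printoptions(precision=1,suppress=True)
p=cast(w,[(203,127),(433,128)],98);print("pins",p,p.mean(0),np.degrees(np.arctan2(p[0,0]-p[1,0],-p[0,1]+p[1,1])),np.linalg.norm(p[0]-p[1]))
p=cast(w,[(207,55),(427,57)],5);print("base far",p,p.mean(0))
cen=np.array([537,233,0.]);y=.163;ux=np.array([np.cos(y),np.sin(y),0])
for th in (.5,.55,.6,.65,.7):
    q=[cen+ux*(x*np.cos(th)-10*np.sin(th))+np.array([0,0,98-x*np.sin(th)-10*np.cos(th)]) for x in(-110,110)]
    print(th,proj(w,np.array(q)).ravel())
```

```text
pins [[520.7 317.9  98. ]
 [549.1 146.6  98. ]] [534.9 232.2  98. ] -170.58797127121318 173.66393360507422
base far [[590.8 350.9   5. ]
 [624.9 140.    5. ]] [607.9 245.4   5. ]
0.5 [316.8 271.1 318.1  19.8]
0.55 [316.8 270.2 318.   26. ]
0.6 [316.8 268.9 318.   32.1]
0.65 [316.8 267.1 318.   38.3]
0.7 [316.8 264.8 317.9  44.4]
```

carry_out:
  rows:
    - {"fingers":0,"x":3,"y":1,"z":-25,"wx":0,"wy":0,"wz":0}
    - {"fingers":0,"x":0,"y":0,"z":-20,"wx":0,"wy":0,"wz":0}
    - {"fingers":0,"x":-1,"y":0,"z":-8,"wx":0,"wy":0,"wz":0}
    - {"fingers":0,"x":-2,"y":0,"z":-8,"wx":0,"wy":0,"wz":0}
    - {"fingers":0,"x":-2,"y":0,"z":-8,"wx":0,"wy":0,"wz":0}

```text
t: 3.1
tool_pos: [444.6, 218.4, 130.8]
orientation: [-3.13, -0.261, -0.004]
wrist_force: [-0.5, -0.8, 2.3]
opening: 0.5
grip_force: 0.9
```

carry_out:
  rows:
    - {"fingers":0,"x":-2,"y":0,"z":-8,"wx":0,"wy":0,"wz":0}
    - {"fingers":0,"x":-2,"y":-1,"z":-8,"wx":0,"wy":0,"wz":0}
    - {"fingers":0,"x":-2,"y":0,"z":-8,"wx":0,"wy":0,"wz":0}
    - {"fingers":0,"x":-1,"y":-1,"z":-7,"wx":0,"wy":0,"wz":0}
    - {"fingers":0,"x":0,"y":0,"z":0,"wx":0,"wy":0,"wz":0}

```text
t: 3.6
tool_pos: [435.4, 216.7, 97.3]
orientation: [3.13, 0.264, -0.003]
wrist_force: [0.7, -0.0, 0.1]
opening: 0.6
grip_force: 0.0
```

carry_out:
  rows:
    - {"fingers":0,"x":0,"y":0,"z":-5,"wx":0,"wy":0,"wz":0}
    - {"fingers":0,"x":0,"y":0,"z":-4,"wx":0,"wy":0,"wz":0}
    - {"fingers":0,"x":0,"y":0,"z":0,"wx":0,"wy":0,"wz":0}

```text
t: 3.9
tool_pos: [436.2, 216.8, 89.0]
orientation: [3.13, 0.263, -0.001]
wrist_force: [-0.6, 0.1, 0.1]
opening: 0.4
grip_force: 0.0
```

carry_out:
  rows:
    - {"fingers":0,"x":0,"y":-5,"z":40,"wx":0,"wy":0,"wz":0}
    - {"fingers":85,"x":0,"y":-35,"z":35,"wx":0,"wy":0,"wz":-0.14}
    - {"fingers":85,"x":0,"y":-46,"z":10,"wx":0,"wy":0,"wz":-0.14}
    - {"fingers":85,"x":0,"y":-48,"z":0,"wx":0,"wy":0,"wz":-0.14}
    - {"fingers":85,"x":0,"y":-48,"z":0,"wx":0,"wy":0,"wz":-0.14}

```text
t: 4.4
tool_pos: [436.6, 33.5, 175.5]
orientation: [-3.08, 0.619, -0.003]
wrist_force: [-0.5, 0.5, -0.7]
opening: 27.8
grip_force: 0.0
```

Run:
```python
from h import *
o=r.observe();print(o["tool_pos"],o["joints"])
for n in("scene","side"):cv2.imwrite(f"pics/{n}2.png",r.read_camera(n)[:,:,::-1])
a=cv2.imread("pics/scene2.png")[210:350,370:510];b=cv2.imread("pics/side2.png")[250:420,130:310]
cv2.imwrite("pics/lev.png",np.hstack([cv2.resize(x,(400,400),interpolation=cv2.INTER_CUBIC) for x in(a,b)]))
```

```text
[436.6050139   33.48406951 175.45105374] [-4.06167787e-02 -3.02671070e-01  1.97525748e+00 -3.97738641e-05
  1.46734464e+00  1.92707840e+00]
```

View pics/lev.png

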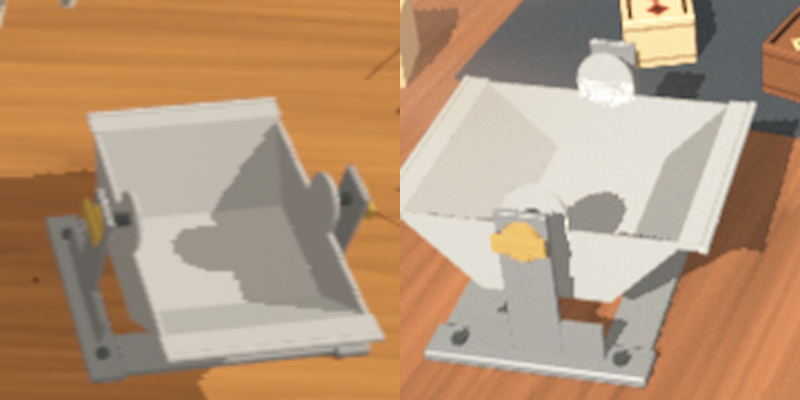

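The bin now looks level in both views. I triangulate the lip corners to check.

Run:
```python
from h import *
s=r.calibration("scene");d=r.calibration("side");np.set_printoptions(precision=1,suppress=True)
S=lambda p:np.array(p)/[2.857,2.857]+[370,210]
D=lambda p:np.array(p)/[2.222,2.353]+[130,250]
for n,p,q in(("-x,+y",(275,98),(708,252)),("-x,-y",(88,115),(755,103)),("+x,-y",(168,362),(463,77))):
    X=tri(s,S(p),d,D(q));print(n,X,proj(s,X)-S(p),proj(d,X)-D(q))
cen=np.array([535.5,232.7,0]);y=.164;ux=np.array([np.cos(y),np.sin(y),0]);uy=np.array([-ux[1],ux[0],0])
for th in(-.06,-.03,0,.03,.06):
  X=np.array([cen+uy*71*sy+ux*(sx*110*np.cos(th)-10*np.sin(th))+np.array([0,0,98-sx*110*np.sin(th)-10*np.cos(th)]) for sx,sy in((-1,1),(-1,-1),(1,-1),(1,1))])
  print(th,((proj(s,X)-[370,210])*2.857).round().tolist(),((proj(d,X)-[130,250])*[2.222,2.353]).round().tolist())
```

```text
-x,+y [253.3 280.2  52.1] [[-18.7 -37.3]] [[-67.7  40.5]]
-x,-y [248.8 120.6  38.8] [[-16.4 -42.9]] [[-64.   40.9]]
+x,-y [485.1 138.4  30.8] [[-31.  -55.1]] [[-73.7  33.8]]
-0.06 [[266.0, 104.0], [92.0, 119.0], [176.0, 352.0], [380.0, 331.0]] [[304.0, 252.0], [351.0, 115.0], [61.0, 71.0], [-28.0, 197.0]]
-0.03 [[267.0, 101.0], [92.0, 116.0], [175.0, 354.0], [378.0, 334.0]] [[305.0, 248.0], [351.0, 111.0], [62.0, 75.0], [-27.0, 202.0]]
0 [[268.0, 98.0], [93.0, 113.0], [174.0, 357.0], [377.0, 336.0]] [[305.0, 244.0], [352.0, 107.0], [63.0, 79.0], [-26.0, 206.0]]
0.03 [[269.0, 95.0], [93.0, 110.0], [173.0, 359.0], [375.0, 338.0]] [[305.0, 240.0], [352.0, 103.0], [64.0, 83.0], [-25.0, 210.0]]
0.06 [[270.0, 92.0], [94.0, 107.0], [172.0, 361.0], [374.0, 340.0]] [[305.0, 235.0], [352.0, 99.0], [65.0, 87.0], [-23.0, 215.0]]
```

carry_out:
  rows:
    - {"fingers":82,"x":1,"y":-10,"z":0,"wx":0,"wy":0,"wz":0.14}
    - {"fingers":82,"x":1,"y":-10,"z":0,"wx":0,"wy":0,"wz":0.14}
    - {"fingers":82,"x":1,"y":-10,"z":0,"wx":0,"wy":0,"wz":0.14}
    - {"fingers":82,"x":1,"y":-10,"z":0,"wx":0,"wy":0,"wz":0.14}
    - {"fingers":82,"x":1,"y":-10,"z":0,"wx":0,"wy":0,"wz":0.14}

```text
t: 5.0
tool_pos: [441.5, -14.7, 174.4]
orientation: [-3.102, -0.493, 0.001]
wrist_force: [-0.0, 0.5, -0.4]
opening: 76.0
grip_force: 0.0
```

carry_out:
  rows:
    - {"fingers":82,"x":1,"y":-10,"z":0,"wx":0,"wy":0,"wz":0.14}
    - {"fingers":82,"x":1,"y":-10,"z":0,"wx":0,"wy":0,"wz":0.14}
    - {"fingers":82,"x":1,"y":-10,"z":0,"wx":0,"wy":0,"wz":0.14}
    - {"fingers":82,"x":1,"y":0,"z":0,"wx":0,"wy":0,"wz":0.14}
    - {"fingers":82,"x":1,"y":0,"z":0,"wx":0,"wy":0,"wz":0.14}

```text
t: 5.5
tool_pos: [446.5, -44.5, 174.4]
orientation: [-2.745, -1.526, 0.001]
wrist_force: [-0.3, -0.1, 0.3]
opening: 82.1
grip_force: 0.0
```

carry_out:
  rows:
    - {"fingers":82,"x":0,"y":0,"z":-20,"wx":0,"wy":0,"wz":0.14}
    - {"fingers":82,"x":0,"y":0,"z":-20,"wx":0,"wy":0,"wz":0.14}
    - {"fingers":82,"x":0,"y":0,"z":-25,"wx":0,"wy":0,"wz":0.14}
    - {"fingers":82,"x":0,"y":0,"z":0,"wx":0,"wy":0,"wz":0}
    - {"fingers":82,"x":0,"y":0,"z":0,"wx":0,"wy":0,"wz":0}

```text
t: 6.0
tool_pos: [446.1, -44.4, 109.6]
orientation: [-2.377, -2.053, 0.001]
wrist_force: [0.1, 0.2, 0.2]
opening: 81.8
grip_force: 0.0
```

Run:
```python
from h import *
o=r.observe();print(o["tool_pos"],o["joints"].round(2),o["wrist_force"])
v=o["orientation"];print("close deg",2*np.degrees(np.arctan2(v[1],v[0]))-90)
s=r.calibration("scene");print(cast(s,[(225,313),(232,360),(160,320)],63))
im=r.read_camera("scene");cv2.imwrite("pics/s3.png",im[:,:,::-1])
```

```text
[446.13604012 -44.41873459 109.57700557] [-0.21 -0.21  2.02  0.    1.33 -0.07] [0.11679437 0.18307106 0.18633954]
close deg -368.36783359319827
[[ 610.3195015  -228.10873845   63.        ]
 [ 714.41350566 -195.82689439   63.        ]
 [ 633.78001338 -356.17439105   63.        ]]
```

carry_out:
  rows:
    - {"fingers":82,"x":1,"y":-1.5,"z":-30,"wx":0,"wy":0,"wz":0}
    - {"fingers":82,"x":0,"y":0,"z":-30,"wx":0,"wy":0,"wz":0}
    - {"fingers":82,"x":0,"y":0,"z":-20,"wx":0,"wy":0,"wz":0}
    - {"fingers":82,"x":0,"y":0,"z":-8,"wx":0,"wy":0,"wz":0}
    - {"fingers":55,"x":0,"y":0,"z":0,"wx":0,"wy":0,"wz":0}
  newtons: 30

```text
t: 6.55
tool_pos: [447.6, -46.5, 21.8]
orientation: [-2.376, -2.055, 0.0]
wrist_force: [-0.1, -1.0, 0.1]
opening: 77.6
grip_force: 0.0
```

carry_out:
  rows:
    - {"fingers":55,"x":0,"y":0,"z":0,"wx":0,"wy":0,"wz":0}
    - {"fingers":55,"x":0,"y":0,"z":0,"wx":0,"wy":0,"wz":0}
    - {"fingers":55,"x":0,"y":0,"z":0,"wx":0,"wy":0,"wz":0}

```text
t: 6.85
tool_pos: [448.5, -46.8, 23.2]
orientation: [2.374, 2.056, 0.002]
wrist_force: [-3.2, 1.1, 8.0]
opening: 61.8
grip_force: 30.0
```

carry_out:
  rows:
    - {"fingers":55,"x":0,"y":0,"z":8,"wx":0,"wy":0,"wz":0}
    - {"fingers":55,"x":0,"y":0,"z":12,"wx":0,"wy":0,"wz":0}
    - {"fingers":55,"x":0,"y":0,"z":5,"wx":0,"wy":0,"wz":0}
    - {"fingers":55,"x":0,"y":0,"z":0,"wx":0,"wy":0,"wz":0}
    - {"fingers":55,"x":0,"y":0,"z":0,"wx":0,"wy":0,"wz":0}

```text
t: 7.35
tool_pos: [447.7, -46.6, 46.9]
orientation: [2.374, 2.057, 0.001]
wrist_force: [-0.4, -0.7, -3.3]
opening: 61.8
grip_force: 30.0
```

carry_out:
  rows:
    - {"fingers":55,"x":0,"y":0,"z":0,"wx":0,"wy":0,"wz":0}
    - {"fingers":55,"x":0,"y":0,"z":0,"wx":0,"wy":0,"wz":0}

```text
t: 7.55
tool_pos: [447.1, -46.5, 46.1]
orientation: [-2.374, -2.057, 0.001]
wrist_force: [-0.7, -0.1, -2.7]
opening: 61.5
grip_force: 30.0
```

carry_out:
  rows:
    - {"fingers":55,"x":0,"y":0,"z":-12,"wx":0,"wy":0,"wz":0}
    - {"fingers":55,"x":0,"y":0,"z":-8,"wx":0,"wy":0,"wz":0}
    - {"fingers":55,"x":0,"y":0,"z":-2.5,"wx":0,"wy":0,"wz":0}
    - {"fingers":55,"x":0,"y":0,"z":-1.5,"wx":0,"wy":0,"wz":0}
    - {"fingers":82,"x":0,"y":0,"z":0,"wx":0,"wy":0,"wz":0}

```text
t: 8.05
tool_pos: [447.3, -46.5, 22.5]
orientation: [-2.374, -2.057, 0.001]
wrist_force: [0.4, -0.1, -1.7]
opening: 66.1
grip_force: 0.0
```

carry_out:
  rows:
    - {"fingers":82,"x":0,"y":0,"z":0,"wx":0,"wy":0,"wz":0}
    - {"fingers":82,"x":0,"y":0,"z":0,"wx":0,"wy":0,"wz":0}
    - {"fingers":82,"x":0,"y":0,"z":20,"wx":0,"wy":0,"wz":0}
    - {"fingers":82,"x":0,"y":0,"z":40,"wx":0,"wy":0,"wz":0}
    - {"fingers":82,"x":20,"y":0,"z":30,"wx":0,"wy":0,"wz":0.13}

```text
t: 8.55
tool_pos: [466.3, -46.5, 113.6]
orientation: [-2.235, -2.207, 0.001]
wrist_force: [1.1, -0.7, 0.6]
opening: 82.0
grip_force: 0.0
```

carry_out:
  rows:
    - {"fingers":82,"x":40,"y":-1,"z":0,"wx":0,"wy":0,"wz":0.13}
    - {"fingers":82,"x":40,"y":-1,"z":0,"wx":0,"wy":0,"wz":0.13}
    - {"fingers":82,"x":40,"y":-1,"z":0,"wx":0,"wy":0,"wz":0.13}
    - {"fingers":82,"x":26,"y":-1,"z":0,"wx":0,"wy":0,"wz":0.13}
    - {"fingers":82,"x":0,"y":0,"z":0,"wx":0,"wy":0,"wz":0}

```text
t: 9.05
tool_pos: [615.8, -50.7, 111.7]
orientation: [1.588, 2.711, 0.0]
wrist_force: [-0.4, 0.2, -0.7]
opening: 82.0
grip_force: 0.0
```

Run:
```python
from h import *
o=r.observe();print(o["tool_pos"],o["joints"].round(2),o["wrist_force"])
v=o["orientation"];print("close deg",2*np.degrees(np.arctan2(v[1],v[0]))-90)
```

```text
[615.82937936 -50.6778394  111.7384802 ] [-0.17  0.25  1.55  0.    1.34 -0.68] [-0.35546293  0.17872779 -0.70198428]
close deg 29.288074961818992
```

carry_out:
  rows:
    - {"fingers":82,"x":0,"y":0,"z":-30,"wx":0,"wy":0,"wz":0}
    - {"fingers":82,"x":0,"y":0,"z":-30,"wx":0,"wy":0,"wz":0}
    - {"fingers":82,"x":0,"y":0,"z":-20,"wx":0,"wy":0,"wz":0}
    - {"fingers":82,"x":0,"y":0,"z":-10,"wx":0,"wy":0,"wz":0}
    - {"fingers":55,"x":0,"y":0,"z":0,"wx":0,"wy":0,"wz":0}
  newtons: 40

```text
t: 9.55
tool_pos: [611.6, -50.4, 20.8]
orientation: [-1.593, -2.704, 0.002]
wrist_force: [0.1, 0.6, 0.1]
opening: 77.6
grip_force: 0.0
```

carry_out:
  rows:
    - {"fingers":55,"x":0,"y":0,"z":0,"wx":0,"wy":0,"wz":0}
    - {"fingers":55,"x":0,"y":0,"z":0,"wx":0,"wy":0,"wz":0}
    - {"fingers":55,"x":0,"y":0,"z":0,"wx":0,"wy":0,"wz":0}

```text
t: 9.85
tool_pos: [614.0, -51.0, 24.2]
orientation: [1.593, 2.706, -0.0]
wrist_force: [-5.8, -0.3, 5.0]
opening: 61.9
grip_force: 40.0
```

carry_out:
  rows:
    - {"fingers":55,"x":0,"y":0,"z":8,"wx":0,"wy":0,"wz":0}
    - {"fingers":55,"x":0,"y":0,"z":12,"wx":0,"wy":0,"wz":0}
    - {"fingers":55,"x":0,"y":0,"z":5,"wx":0,"wy":0,"wz":0}
    - {"fingers":55,"x":0,"y":0,"z":0,"wx":0,"wy":0,"wz":0}
    - {"fingers":55,"x":0,"y":0,"z":0,"wx":0,"wy":0,"wz":0}

```text
t: 10.35
tool_pos: [613.6, -50.5, 47.7]
orientation: [1.593, 2.707, 0.0]
wrist_force: [-0.3, 0.4, -7.7]
opening: 61.8
grip_force: 40.0
```

carry_out:
  rows:
    - {"fingers":55,"x":0,"y":0,"z":0,"wx":0,"wy":0,"wz":0}
    - {"fingers":55,"x":0,"y":0,"z":0,"wx":0,"wy":0,"wz":0}

```text
t: 10.55
tool_pos: [613.0, -50.4, 47.0]
orientation: [-1.593, -2.707, 0.001]
wrist_force: [-0.7, -0.3, -7.2]
opening: 61.5
grip_force: 40.0
```

carry_out:
  rows:
    - {"fingers":55,"x":0,"y":0,"z":38,"wx":0,"wy":0,"wz":0}
    - {"fingers":55,"x":0,"y":10,"z":40,"wx":0,"wy":0,"wz":0}
    - {"fingers":55,"x":-7.5,"y":20,"z":35,"wx":0,"wy":0,"wz":-0.06}
    - {"fingers":55,"x":-10,"y":40,"z":0,"wx":0,"wy":0,"wz":-0.06}
    - {"fingers":55,"x":-12,"y":45,"z":0,"wx":0,"wy":0,"wz":-0.06}

```text
t: 11.05
tool_pos: [585.1, 64.6, 162.7]
orientation: [1.834, 2.546, 0.003]
wrist_force: [0.3, 1.1, -9.0]
opening: 61.7
grip_force: 40.0
```

carry_out:
  rows:
    - {"fingers":55,"x":-12,"y":45,"z":0,"wx":0,"wy":0,"wz":-0.06}
    - {"fingers":55,"x":-12,"y":45,"z":0,"wx":0,"wy":0,"wz":-0.06}
    - {"fingers":55,"x":-12,"y":40,"z":0,"wx":0,"wy":0,"wz":-0.046}
    - {"fingers":55,"x":-12,"y":28,"z":0,"wx":0,"wy":0,"wz":0}
    - {"fingers":55,"x":0,"y":10,"z":0,"wx":0,"wy":0,"wz":0}

```text
t: 11.55
tool_pos: [534.0, 235.6, 160.1]
orientation: [-2.031, -2.395, 0.001]
wrist_force: [0.3, 0.3, -6.9]
opening: 61.7
grip_force: 40.0
```

carry_out:
  rows:
    - {"fingers":55,"x":0,"y":0,"z":0,"wx":0,"wy":0,"wz":0}
    - {"fingers":55,"x":0,"y":0,"z":0,"wx":0,"wy":0,"wz":0}
    - {"fingers":55,"x":0,"y":0,"z":0,"wx":0,"wy":0,"wz":0}

```text
t: 11.85
tool_pos: [536.5, 231.1, 160.4]
orientation: [2.037, 2.391, -0.001]
wrist_force: [-0.4, 1.0, -7.0]
opening: 62.0
grip_force: 40.0
```

Run:
```python
from h import *
o=r.observe();print(o["tool_pos"],o["joints"].round(2),o["wrist_force"],o["torque"])
v=o["orientation"];print("close deg",2*np.degrees(np.arctan2(v[1],v[0]))-90)
```

```text
[536.45686787 231.06584822 160.42100872] [ 0.32  0.12  1.6  -0.    1.42  0.16] [-0.39827771  1.04310785 -7.00426587] [-0.02724644 -0.13809695  0.01270248]
close deg 9.144219296542843
```

carry_out:
  rows:
    - {"fingers":55,"x":0,"y":0,"z":-25,"wx":0,"wy":0,"wz":0}
    - {"fingers":55,"x":0,"y":0,"z":-30,"wx":0,"wy":0,"wz":0}
    - {"fingers":55,"x":0,"y":0,"z":-25,"wx":0,"wy":0,"wz":0}
    - {"fingers":55,"x":0,"y":0,"z":-14,"wx":0,"wy":0,"wz":0}
    - {"fingers":55,"x":0,"y":0,"z":-4,"wx":0,"wy":0,"wz":0}

```text
t: 12.35
tool_pos: [535.0, 231.0, 60.5]
orientation: [-2.036, -2.39, 0.005]
wrist_force: [-0.6, -0.0, -6.7]
opening: 62.0
grip_force: 40.0
```

carry_out:
  rows:
    - {"fingers":55,"x":0,"y":0,"z":-1,"wx":0,"wy":0,"wz":0}
    - {"fingers":55,"x":0,"y":0,"z":-1,"wx":0,"wy":0,"wz":0}
    - {"fingers":55,"x":0,"y":0,"z":0,"wx":0,"wy":0,"wz":0}

```text
t: 12.65
tool_pos: [537.2, 232.7, 62.2]
orientation: [2.035, 2.392, 0.003]
wrist_force: [-0.3, -0.6, -6.6]
opening: 61.9
grip_force: 40.0
```

carry_out:
  rows:
    - {"fingers":55,"x":0,"y":0,"z":-1,"wx":0,"wy":0,"wz":0}
    - {"fingers":55,"x":0,"y":0,"z":-1,"wx":0,"wy":0,"wz":0}
    - {"fingers":55,"x":0,"y":0,"z":0,"wx":0,"wy":0,"wz":0}

```text
t: 12.95
tool_pos: [536.5, 232.7, 59.3]
orientation: [2.035, 2.393, 0.002]
wrist_force: [0.3, -0.1, -4.9]
opening: 61.4
grip_force: 40.0
```

carry_out:
  rows:
    - {"fingers":55,"x":0,"y":0,"z":-1,"wx":0,"wy":0,"wz":0}
    - {"fingers":55,"x":0,"y":0,"z":0,"wx":0,"wy":0,"wz":0}
    - {"fingers":55,"x":0,"y":0,"z":0,"wx":0,"wy":0,"wz":0}

```text
t: 13.25
tool_pos: [536.9, 232.8, 59.1]
orientation: [2.035, 2.392, 0.003]
wrist_force: [-3.1, -0.7, 6.2]
opening: 61.9
grip_force: 40.0
```

carry_out:
  rows:
    - {"fingers":76,"x":0,"y":0,"z":0,"wx":0,"wy":0,"wz":0}
    - {"fingers":76,"x":0,"y":0,"z":0,"wx":0,"wy":0,"wz":0}
    - {"fingers":76,"x":0,"y":0,"z":3,"wx":0,"wy":0,"wz":0}
    - {"fingers":76,"x":0,"y":0,"z":20,"wx":0,"wy":0,"wz":0}
    - {"fingers":82,"x":0,"y":0,"z":40,"wx":0,"wy":0,"wz":0}

```text
t: 13.75
tool_pos: [533.2, 231.5, 117.5]
orientation: [-2.033, -2.39, 0.01]
wrist_force: [0.1, 0.3, 0.1]
opening: 79.6
grip_force: 0.0
```

carry_out:
  rows:
    - {"fingers":82,"x":0,"y":0,"z":40,"wx":0,"wy":0,"wz":0}
    - {"fingers":82,"x":0,"y":0,"z":40,"wx":0,"wy":0,"wz":0}
    - {"fingers":82,"x":0,"y":-20,"z":20,"wx":0,"wy":0,"wz":0}
    - {"fingers":82,"x":0,"y":0,"z":0,"wx":0,"wy":0,"wz":0}
    - {"fingers":82,"x":0,"y":0,"z":0,"wx":0,"wy":0,"wz":0}

```text
t: 14.25
tool_pos: [536.2, 212.4, 220.7]
orientation: [2.037, 2.392, 0.001]
wrist_force: [-0.3, -0.3, -0.1]
opening: 81.9
grip_force: 0.0
```

Run:
```python
from h import *
o=r.observe();print(o["tool_pos"],o["wrist_force"])
c=r.calibration("wrist");im=r.read_camera("wrist");import pickle;pickle.dump(c,open("w3.pkl","wb"))
cv2.imwrite("pics/w3.png",im[:,:,::-1])
sc=r.read_camera("scene");sd=r.read_camera("side")
cv2.imwrite("pics/s4.png",sc[:,:,::-1]);cv2.imwrite("pics/d4.png",sd[:,:,::-1])
cv2.imwrite("pics/chk.png",np.hstack([cv2.resize(im,(400,400)),cv2.resize(sd[250:420,130:310],(400,400),interpolation=cv2.INTER_CUBIC)])[:,:,::-1])
```

```text
[536.243379   212.38104287 220.71923307] [-0.33359832 -0.26788923 -0.10889434]
```

View pics/chk.png

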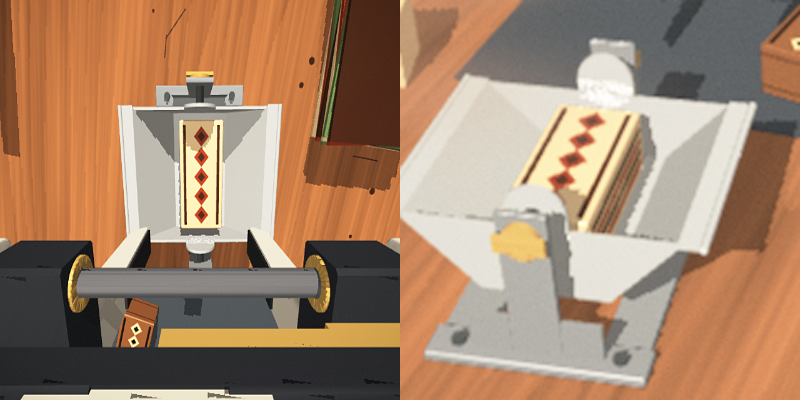

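Box a sits square and level in the bin: its centre diamond at (201,176) in the left half lines up with the bin's middle, and the lips are unchanged in the side view. Box b is next.

carry_out:
  rows:
    - {"fingers":82,"x":-3,"y":-43,"z":0,"wx":0,"wy":0,"wz":-0.03}
    - {"fingers":82,"x":-3,"y":-45,"z":0,"wx":0,"wy":0,"wz":-0.03}
    - {"fingers":82,"x":-3,"y":-45,"z":0,"wx":0,"wy":0,"wz":-0.03}
    - {"fingers":82,"x":-3,"y":-45,"z":0,"wx":0,"wy":0,"wz":-0.03}
    - {"fingers":82,"x":-3,"y":-45,"z":0,"wx":0,"wy":0,"wz":-0.03}

```text
t: 14.9
tool_pos: [519.9, -11.6, 219.0]
orientation: [-2.208, -2.232, 0.002]
wrist_force: [0.5, -0.2, 0.1]
opening: 81.9
grip_force: 0.0
```

carry_out:
  rows:
    - {"fingers":82,"x":-3,"y":-45,"z":0,"wx":0,"wy":0,"wz":-0.03}
    - {"fingers":82,"x":-3,"y":-45,"z":0,"wx":0,"wy":0,"wz":-0.03}
    - {"fingers":82,"x":-3,"y":-45,"z":0,"wx":0,"wy":0,"wz":-0.03}
    - {"fingers":82,"x":-3,"y":-45,"z":-15,"wx":0,"wy":0,"wz":-0.03}
    - {"fingers":82,"x":-3,"y":-45,"z":-15,"wx":0,"wy":0,"wz":-0.016}

```text
t: 15.4
tool_pos: [505.6, -236.8, 189.2]
orientation: [-2.356, -2.077, 0.0]
wrist_force: [-0.0, 0.6, -1.5]
opening: 81.9
grip_force: 0.0
```

carry_out:
  rows:
    - {"fingers":82,"x":0,"y":-33,"z":-30,"wx":0,"wy":0,"wz":0}
    - {"fingers":82,"x":0,"y":0,"z":-40,"wx":0,"wy":0,"wz":0}
    - {"fingers":82,"x":0,"y":0,"z":-10,"wx":0,"wy":0,"wz":0}
    - {"fingers":82,"x":0,"y":0,"z":0,"wx":0,"wy":0,"wz":0}

```text
t: 15.8
tool_pos: [504.0, -266.6, 107.3]
orientation: [-2.35, -2.074, 0.003]
wrist_force: [0.1, 0.4, 0.7]
opening: 82.0
grip_force: 0.0
```

Run:
```python
from h import *
import pickle
o=r.observe();print(o["tool_pos"],o["joints"].round(2),o["wrist_force"])
v=o["orientation"];print("close deg",2*np.degrees(np.arctan2(v[1],v[0]))-90)
w=pickle.load(open("w3.pkl","rb"));P=cast(w,np.array([(201,136),(201,157),(201,176.5),(201,195),(201,215)])*[1.6,1.2],84)
print("box a in bin",P[2],np.degrees(np.arctan2(*(P[0]-P[4])[[1,0]])))
```

```text
[ 504.00235642 -266.59009085  107.31119356] [-0.58  0.14  1.69  0.    1.32 -0.45] [0.10114021 0.41478856 0.69144247]
close deg -367.13915848076846
box a in bin [537.15138805 234.14454415  84.        ] 99.36806373008355
```

carry_out:
  rows:
    - {"fingers":82,"x":0,"y":0,"z":-30,"wx":0,"wy":0,"wz":0}
    - {"fingers":82,"x":0,"y":0,"z":-30,"wx":0,"wy":0,"wz":0}
    - {"fingers":82,"x":0,"y":0,"z":-20,"wx":0,"wy":0,"wz":0}
    - {"fingers":82,"x":0,"y":0,"z":-8,"wx":0,"wy":0,"wz":0}
    - {"fingers":55,"x":0,"y":0,"z":0,"wx":0,"wy":0,"wz":0}
  newtons: 35

```text
t: 16.3
tool_pos: [506.5, -267.9, 23.1]
orientation: [-2.354, -2.08, 0.0]
wrist_force: [-0.6, 0.6, 0.2]
opening: 77.4
grip_force: 0.0
```

carry_out:
  rows:
    - {"fingers":55,"x":0,"y":0,"z":0,"wx":0,"wy":0,"wz":0}
    - {"fingers":55,"x":0,"y":0,"z":0,"wx":0,"wy":0,"wz":0}
    - {"fingers":55,"x":0,"y":0,"z":0,"wx":0,"wy":0,"wz":0}

```text
t: 16.6
tool_pos: [506.7, -269.1, 24.6]
orientation: [2.355, 2.077, 0.0]
wrist_force: [-3.7, 1.3, 7.2]
opening: 61.5
grip_force: 35.0
```

carry_out:
  rows:
    - {"fingers":55,"x":0,"y":0,"z":8,"wx":0,"wy":0,"wz":0}
    - {"fingers":55,"x":0,"y":0,"z":12,"wx":0,"wy":0,"wz":0}
    - {"fingers":55,"x":0,"y":0,"z":5,"wx":0,"wy":0,"wz":0}
    - {"fingers":55,"x":0,"y":0,"z":0,"wx":0,"wy":0,"wz":0}
    - {"fingers":55,"x":0,"y":0,"z":0,"wx":0,"wy":0,"wz":0}

```text
t: 17.1
tool_pos: [506.1, -268.6, 47.8]
orientation: [2.356, 2.078, 0.0]
wrist_force: [0.7, -0.6, -5.1]
opening: 61.7
grip_force: 35.0
```

carry_out:
  rows:
    - {"fingers":55,"x":0,"y":0,"z":0,"wx":0,"wy":0,"wz":0}
    - {"fingers":55,"x":0,"y":0,"z":0,"wx":0,"wy":0,"wz":0}

```text
t: 17.3
tool_pos: [505.6, -268.3, 47.0]
orientation: [-2.355, -2.078, 0.0]
wrist_force: [-0.2, 0.0, -5.1]
opening: 61.4
grip_force: 35.0
```

carry_out:
  rows:
    - {"fingers":55,"x":0,"y":0,"z":38,"wx":0,"wy":0,"wz":0}
    - {"fingers":55,"x":0,"y":5,"z":45,"wx":0,"wy":0,"wz":0}
    - {"fingers":55,"x":3,"y":25,"z":40,"wx":0,"wy":0,"wz":0.03}
    - {"fingers":55,"x":3,"y":42,"z":20,"wx":0,"wy":0,"wz":0.03}
    - {"fingers":55,"x":3,"y":45,"z":0,"wx":0,"wy":0,"wz":0.03}

```text
t: 17.8
tool_pos: [517.3, -152.0, 195.3]
orientation: [2.256, 2.177, 0.005]
wrist_force: [0.7, 0.0, -5.9]
opening: 61.8
grip_force: 35.0
```

carry_out:
  rows:
    - {"fingers":55,"x":3,"y":45,"z":0,"wx":0,"wy":0,"wz":0.03}
    - {"fingers":55,"x":3,"y":45,"z":0,"wx":0,"wy":0,"wz":0.03}
    - {"fingers":55,"x":3,"y":45,"z":0,"wx":0,"wy":0,"wz":0.03}
    - {"fingers":55,"x":3,"y":45,"z":0,"wx":0,"wy":0,"wz":0.03}
    - {"fingers":55,"x":3,"y":45,"z":0,"wx":0,"wy":0,"wz":0.03}

```text
t: 18.3
tool_pos: [529.6, 75.2, 190.4]
orientation: [-2.089, -2.347, 0.0]
wrist_force: [0.4, -0.6, -3.9]
opening: 61.4
grip_force: 35.0
```

carry_out:
  rows:
    - {"fingers":55,"x":3,"y":45,"z":0,"wx":0,"wy":0,"wz":0.03}
    - {"fingers":55,"x":3,"y":45,"z":0,"wx":0,"wy":0,"wz":0.016}
    - {"fingers":55,"x":1,"y":40,"z":0,"wx":0,"wy":0,"wz":0}
    - {"fingers":55,"x":0,"y":22,"z":0,"wx":0,"wy":0,"wz":0}
    - {"fingers":55,"x":0,"y":8,"z":0,"wx":0,"wy":0,"wz":0}

```text
t: 18.8
tool_pos: [536.3, 235.9, 190.0]
orientation: [-2.032, -2.395, 0.001]
wrist_force: [0.7, -0.4, -4.8]
opening: 62.0
grip_force: 35.0
```

carry_out:
  rows:
    - {"fingers":55,"x":0,"y":0,"z":0,"wx":0,"wy":0,"wz":0}
    - {"fingers":55,"x":0,"y":0,"z":0,"wx":0,"wy":0,"wz":0}
    - {"fingers":55,"x":0,"y":0,"z":0,"wx":0,"wy":0,"wz":0}

```text
t: 19.1
tool_pos: [537.2, 232.1, 190.5]
orientation: [2.037, 2.391, -0.001]
wrist_force: [0.8, -0.5, -5.2]
opening: 61.3
grip_force: 35.0
```

Run:
```python
from h import *
o=r.observe();print(o["tool_pos"],o["joints"].round(2),o["wrist_force"])
v=o["orientation"];print("close deg",2*np.degrees(np.arctan2(v[1],v[0]))-90)
```

```text
[537.15113201 232.10361869 190.50372518] [ 0.32  0.11  1.57 -0.    1.47  0.16] [ 0.84007676 -0.53641991 -5.20477029]
close deg 9.14219122817839
```

carry_out:
  rows:
    - {"fingers":55,"x":0,"y":0,"z":-25,"wx":0,"wy":0,"wz":0}
    - {"fingers":55,"x":0,"y":0,"z":-30,"wx":0,"wy":0,"wz":0}
    - {"fingers":55,"x":0,"y":0,"z":-18,"wx":0,"wy":0,"wz":0}
    - {"fingers":55,"x":0,"y":0,"z":-7,"wx":0,"wy":0,"wz":0}
    - {"fingers":55,"x":0,"y":0,"z":0,"wx":0,"wy":0,"wz":0}

```text
t: 19.6
tool_pos: [536.5, 232.3, 109.7]
orientation: [-2.036, -2.391, 0.003]
wrist_force: [0.2, -0.5, -4.8]
opening: 61.8
grip_force: 35.0
```

carry_out:
  rows:
    - {"fingers":55,"x":0,"y":0,"z":-1,"wx":0,"wy":0,"wz":0}
    - {"fingers":55,"x":0,"y":0,"z":-1,"wx":0,"wy":0,"wz":0}
    - {"fingers":55,"x":0,"y":0,"z":0,"wx":0,"wy":0,"wz":0}

```text
t: 19.9
tool_pos: [537.8, 233.6, 109.9]
orientation: [2.035, 2.392, 0.003]
wrist_force: [-0.5, -0.1, -4.7]
opening: 61.5
grip_force: 35.0
```

carry_out:
  rows:
    - {"fingers":55,"x":0,"y":0,"z":-1,"wx":0,"wy":0,"wz":0}
    - {"fingers":55,"x":0,"y":0,"z":0,"wx":0,"wy":0,"wz":0}
    - {"fingers":55,"x":0,"y":0,"z":0,"wx":0,"wy":0,"wz":0}

```text
t: 20.2
tool_pos: [537.0, 233.5, 107.7]
orientation: [2.035, 2.393, 0.0]
wrist_force: [0.1, -0.1, -4.1]
opening: 61.9
grip_force: 35.0
```

carry_out:
  rows:
    - {"fingers":55,"x":0,"y":0,"z":-1,"wx":0,"wy":0,"wz":0}
    - {"fingers":55,"x":0,"y":0,"z":0,"wx":0,"wy":0,"wz":0}
    - {"fingers":55,"x":0,"y":0,"z":0,"wx":0,"wy":0,"wz":0}

```text
t: 20.5
tool_pos: [536.9, 233.4, 106.5]
orientation: [-2.036, -2.393, 0.0]
wrist_force: [0.5, -0.2, -5.3]
opening: 61.7
grip_force: 35.0
```

carry_out:
  rows:
    - {"fingers":55,"x":0,"y":0,"z":-1,"wx":0,"wy":0,"wz":0}
    - {"fingers":55,"x":0,"y":0,"z":0,"wx":0,"wy":0,"wz":0}
    - {"fingers":55,"x":0,"y":0,"z":0,"wx":0,"wy":0,"wz":0}

```text
t: 20.8
tool_pos: [537.1, 233.5, 105.7]
orientation: [2.036, 2.393, 0.0]
wrist_force: [-0.2, 0.2, -3.4]
opening: 61.8
grip_force: 35.0
```

carry_out:
  rows:
    - {"fingers":55,"x":0,"y":0,"z":-0.7,"wx":0,"wy":0,"wz":0}
    - {"fingers":55,"x":0,"y":0,"z":0,"wx":0,"wy":0,"wz":0}
    - {"fingers":55,"x":0,"y":0,"z":0,"wx":0,"wy":0,"wz":0}

```text
t: 21.1
tool_pos: [537.2, 233.5, 105.6]
orientation: [2.035, 2.393, 0.001]
wrist_force: [-3.7, -1.5, 4.4]
opening: 61.5
grip_force: 35.0
```

carry_out:
  rows:
    - {"fingers":76,"x":0,"y":0,"z":0,"wx":0,"wy":0,"wz":0}
    - {"fingers":76,"x":0,"y":0,"z":0,"wx":0,"wy":0,"wz":0}
    - {"fingers":76,"x":0,"y":0,"z":3,"wx":0,"wy":0,"wz":0}
    - {"fingers":76,"x":0,"y":0,"z":20,"wx":0,"wy":0,"wz":0}
    - {"fingers":82,"x":0,"y":0,"z":40,"wx":0,"wy":0,"wz":0}

```text
t: 21.6
tool_pos: [534.6, 232.6, 164.8]
orientation: [-2.033, -2.39, 0.009]
wrist_force: [-0.0, 0.2, -1.1]
opening: 79.8
grip_force: 0.0
```

carry_out:
  rows:
    - {"fingers":82,"x":0,"y":0,"z":40,"wx":0,"wy":0,"wz":0}
    - {"fingers":82,"x":0,"y":-20,"z":12,"wx":0,"wy":0,"wz":0}
    - {"fingers":82,"x":0,"y":0,"z":0,"wx":0,"wy":0,"wz":0}
    - {"fingers":82,"x":0,"y":0,"z":0,"wx":0,"wy":0,"wz":0}

```text
t: 22.0
tool_pos: [537.1, 213.4, 219.8]
orientation: [2.037, 2.392, 0.001]
wrist_force: [-0.1, -0.3, -1.5]
opening: 82.1
grip_force: 0.0
```

Run:
```python
from h import *
o=r.observe();print(o["tool_pos"],o["wrist_force"])
c=r.calibration("wrist");im=r.read_camera("wrist");cv2.imwrite("pics/w4.png",im[:,:,::-1])
hsv=cv2.cvtColor(im,cv2.COLOR_RGB2HSV)
m=cv2.inRange(hsv,(38,60,40),(85,255,255));x0,y0=proj(c,np.array([537,233.,130]))[0].astype(int);print(x0,y0)
m[:, :max(0,x0-70)]=0;m[:,x0+70:]=0
m=cv2.morphologyEx(m,cv2.MORPH_CLOSE,np.ones((5,5)))
n,l,st,ct=cv2.connectedComponentsWithStats(m)
for i in range(1,n):
    if st[i,4]>25: print(st[i],ct[i].round(1),cast(c,ct[i],130).round(1))
for n,k in(("scene","s5"),("side","d5")):cv2.imwrite(f"pics/{k}.png",r.read_camera(n)[:,:,::-1])
```

```text
[537.12562226 213.41823578 219.77306609] [-0.06035622 -0.27144684 -1.4501122 ]
320 223
[ 309  153   27  135 1197] [321.7 219. ] [[537.3 236.4 130. ]]
```

Box b is centred over a: the camera puts it at (537,236), against a at (537,234). Box c is next.

carry_out:
  rows:
    - {"fingers":82,"x":-15,"y":-40,"z":0,"wx":0,"wy":0,"wz":-0.05}
    - {"fingers":82,"x":-15,"y":-43,"z":0,"wx":0,"wy":0,"wz":-0.05}
    - {"fingers":82,"x":-15,"y":-43,"z":0,"wx":0,"wy":0,"wz":-0.05}
    - {"fingers":82,"x":-15,"y":-43,"z":0,"wx":0,"wy":0,"wz":-0.05}
    - {"fingers":82,"x":-15,"y":-43,"z":-10,"wx":0,"wy":0,"wz":-0.05}

```text
t: 22.65
tool_pos: [461.5, 0.5, 209.9]
orientation: [2.319, 2.119, 0.001]
wrist_force: [0.7, -0.2, -0.8]
opening: 82.2
grip_force: 0.0
```

carry_out:
  rows:
    - {"fingers":82,"x":-14,"y":-36,"z":-25,"wx":0,"wy":0,"wz":-0.05}
    - {"fingers":82,"x":0,"y":-12,"z":-40,"wx":0,"wy":0,"wz":-0.007}
    - {"fingers":82,"x":0,"y":0,"z":-35,"wx":0,"wy":0,"wz":0}
    - {"fingers":82,"x":0,"y":0,"z":0,"wx":0,"wy":0,"wz":0}
    - {"fingers":82,"x":0,"y":0,"z":0,"wx":0,"wy":0,"wz":0}

```text
t: 23.15
tool_pos: [447.2, -46.0, 109.5]
orientation: [-2.375, -2.052, 0.003]
wrist_force: [0.7, 0.8, 0.2]
opening: 82.0
grip_force: 0.0
```

Run:
```python
from h import *
o=r.observe();print(o["tool_pos"],o["joints"].round(2),o["wrist_force"])
v=o["orientation"];print("close deg",2*np.degrees(np.arctan2(v[1],v[0]))-90)
```

```text
[447.19307541 -46.01825082 109.46083808] [-0.22 -0.2   2.02  0.    1.33 -0.07] [0.7026903  0.77950012 0.21846345]
close deg -368.340102284774
```

carry_out:
  rows:
    - {"fingers":82,"x":0,"y":0,"z":-30,"wx":0,"wy":0,"wz":0}
    - {"fingers":82,"x":0,"y":0,"z":-30,"wx":0,"wy":0,"wz":0}
    - {"fingers":82,"x":0,"y":0,"z":-20,"wx":0,"wy":0,"wz":0}
    - {"fingers":82,"x":0,"y":0,"z":-8,"wx":0,"wy":0,"wz":0}
    - {"fingers":55,"x":0,"y":0,"z":0,"wx":0,"wy":0,"wz":0}
  newtons: 30

```text
t: 23.65
tool_pos: [448.6, -46.2, 22.6]
orientation: [2.376, 2.055, 0.0]
wrist_force: [0.0, -0.5, -0.1]
opening: 77.8
grip_force: 0.0
```

carry_out:
  rows:
    - {"fingers":55,"x":0,"y":0,"z":0,"wx":0,"wy":0,"wz":0}
    - {"fingers":55,"x":0,"y":0,"z":0,"wx":0,"wy":0,"wz":0}
    - {"fingers":55,"x":0,"y":0,"z":0,"wx":0,"wy":0,"wz":0}

```text
t: 23.95
tool_pos: [449.1, -46.7, 23.6]
orientation: [2.376, 2.053, 0.002]
wrist_force: [-2.6, 0.7, 6.6]
opening: 61.9
grip_force: 30.0
```

carry_out:
  rows:
    - {"fingers":55,"x":0,"y":0,"z":10,"wx":0,"wy":0,"wz":0}
    - {"fingers":55,"x":0,"y":0,"z":35,"wx":0,"wy":0,"wz":0}
    - {"fingers":55,"x":0,"y":0,"z":45,"wx":0,"wy":0,"wz":0}
    - {"fingers":55,"x":0,"y":0,"z":0,"wx":0,"wy":0,"wz":0}
    - {"fingers":55,"x":0,"y":0,"z":0,"wx":0,"wy":0,"wz":0}

```text
t: 24.45
tool_pos: [449.3, -46.9, 113.9]
orientation: [2.375, 2.051, 0.004]
wrist_force: [-0.5, -0.2, -3.3]
opening: 61.7
grip_force: 30.0
```

carry_out:
  rows:
    - {"fingers":55,"x":0,"y":0,"z":0,"wx":0,"wy":0,"wz":0}
    - {"fingers":55,"x":0,"y":0,"z":0,"wx":0,"wy":0,"wz":0}

```text
t: 24.65
tool_pos: [446.7, -46.3, 110.3]
orientation: [-2.376, -2.052, 0.003]
wrist_force: [-0.4, 0.1, -2.7]
opening: 62.0
grip_force: 30.0
```

carry_out:
  rows:
    - {"fingers":55,"x":0,"y":5,"z":40,"wx":0,"wy":0,"wz":0.02}
    - {"fingers":55,"x":8,"y":15,"z":40,"wx":0,"wy":0,"wz":0.05}
    - {"fingers":55,"x":12,"y":28,"z":28,"wx":0,"wy":0,"wz":0.05}
    - {"fingers":55,"x":14,"y":40,"z":10,"wx":0,"wy":0,"wz":0.05}
    - {"fingers":55,"x":14,"y":43,"z":0,"wx":0,"wy":0,"wz":0.05}

```text
t: 25.15
tool_pos: [497.2, 85.3, 231.4]
orientation: [2.136, 2.301, 0.002]
wrist_force: [0.7, -1.6, -2.5]
opening: 61.4
grip_force: 30.0
```

carry_out:
  rows:
    - {"fingers":55,"x":14,"y":43,"z":0,"wx":0,"wy":0,"wz":0.05}
    - {"fingers":55,"x":13,"y":43,"z":0,"wx":0,"wy":0,"wz":0.037}
    - {"fingers":55,"x":9,"y":38,"z":0,"wx":0,"wy":0,"wz":0}
    - {"fingers":55,"x":5,"y":18,"z":0,"wx":0,"wy":0,"wz":0}
    - {"fingers":55,"x":0,"y":7,"z":0,"wx":0,"wy":0,"wz":0}

```text
t: 25.65
tool_pos: [536.2, 235.2, 227.6]
orientation: [-2.032, -2.394, 0.004]
wrist_force: [-0.5, 0.6, -2.5]
opening: 61.9
grip_force: 30.0
```

carry_out:
  rows:
    - {"fingers":55,"x":0,"y":0,"z":0,"wx":0,"wy":0,"wz":0}
    - {"fingers":55,"x":0,"y":0,"z":-10,"wx":0,"wy":0,"wz":0}
    - {"fingers":55,"x":0,"y":0,"z":-20,"wx":0,"wy":0,"wz":0}
    - {"fingers":55,"x":0,"y":0,"z":-10,"wx":0,"wy":0,"wz":0}
    - {"fingers":55,"x":0,"y":0,"z":0,"wx":0,"wy":0,"wz":0}

```text
t: 26.15
tool_pos: [535.5, 231.8, 187.2]
orientation: [-2.036, -2.39, 0.006]
wrist_force: [-1.4, -0.0, -2.7]
opening: 61.8
grip_force: 30.0
```

carry_out:
  rows:
    - {"fingers":55,"x":0,"y":0,"z":0,"wx":0,"wy":0,"wz":0}
    - {"fingers":55,"x":0,"y":0,"z":0,"wx":0,"wy":0,"wz":0}
    - {"fingers":55,"x":0,"y":0,"z":0,"wx":0,"wy":0,"wz":0}

```text
t: 26.45
tool_pos: [537.6, 233.5, 191.1]
orientation: [2.035, 2.392, 0.002]
wrist_force: [-0.4, -0.6, -1.9]
opening: 62.2
grip_force: 30.0
```

Run:
```python
from h import *
o=r.observe();print(o["tool_pos"],o["joints"].round(2),o["wrist_force"])
v=o["orientation"];print("close deg",2*np.degrees(np.arctan2(v[1],v[0]))-90)
```

```text
[537.61780147 233.46857358 191.05138809] [ 0.32  0.11  1.57 -0.    1.47  0.16] [-0.363868   -0.57439213 -1.86786781]
close deg 9.21324352610253
```

carry_out:
  rows:
    - {"fingers":55,"x":0,"y":0,"z":-12,"wx":0,"wy":0,"wz":0}
    - {"fingers":55,"x":0,"y":0,"z":-14,"wx":0,"wy":0,"wz":0}
    - {"fingers":55,"x":0,"y":0,"z":-6,"wx":0,"wy":0,"wz":0}
    - {"fingers":55,"x":0,"y":0,"z":-2,"wx":0,"wy":0,"wz":0}
    - {"fingers":55,"x":0,"y":0,"z":0,"wx":0,"wy":0,"wz":0}

```text
t: 26.95
tool_pos: [536.5, 233.3, 155.1]
orientation: [-2.035, -2.392, 0.002]
wrist_force: [1.3, -0.7, -2.3]
opening: 62.0
grip_force: 30.0
```

carry_out:
  rows:
    - {"fingers":55,"x":0,"y":0,"z":-1,"wx":0,"wy":0,"wz":0}
    - {"fingers":55,"x":0,"y":0,"z":-1,"wx":0,"wy":0,"wz":0}
    - {"fingers":55,"x":0,"y":0,"z":0,"wx":0,"wy":0,"wz":0}
    - {"fingers":55,"x":0,"y":0,"z":0,"wx":0,"wy":0,"wz":0}

```text
t: 27.35
tool_pos: [537.2, 233.5, 154.2]
orientation: [2.036, 2.393, 0.001]
wrist_force: [0.6, 0.7, -3.1]
opening: 61.6
grip_force: 30.0
```

carry_out:
  rows:
    - {"fingers":55,"x":0,"y":0,"z":-1,"wx":0,"wy":0,"wz":0}
    - {"fingers":55,"x":0,"y":0,"z":0,"wx":0,"wy":0,"wz":0}
    - {"fingers":55,"x":0,"y":0,"z":0,"wx":0,"wy":0,"wz":0}

```text
t: 27.65
tool_pos: [537.0, 233.4, 152.9]
orientation: [2.036, 2.393, -0.0]
wrist_force: [0.7, -0.0, -2.0]
opening: 62.1
grip_force: 30.0
```

carry_out:
  rows:
    - {"fingers":55,"x":0,"y":0,"z":-1,"wx":0,"wy":0,"wz":0}
    - {"fingers":55,"x":0,"y":0,"z":0,"wx":0,"wy":0,"wz":0}
    - {"fingers":55,"x":0,"y":0,"z":0,"wx":0,"wy":0,"wz":0}

```text
t: 27.95
tool_pos: [537.0, 233.4, 151.8]
orientation: [-2.036, -2.393, 0.0]
wrist_force: [0.1, -1.4, -2.2]
opening: 61.8
grip_force: 30.0
```

carry_out:
  rows:
    - {"fingers":55,"x":0,"y":0,"z":-0.8,"wx":0,"wy":0,"wz":0}
    - {"fingers":55,"x":0,"y":0,"z":0,"wx":0,"wy":0,"wz":0}
    - {"fingers":55,"x":0,"y":0,"z":0,"wx":0,"wy":0,"wz":0}

```text
t: 28.25
tool_pos: [537.0, 233.4, 151.1]
orientation: [-2.036, -2.393, 0.0]
wrist_force: [-1.2, 0.0, -2.4]
opening: 61.7
grip_force: 30.0
```

carry_out:
  rows:
    - {"fingers":55,"x":0,"y":0,"z":-0.8,"wx":0,"wy":0,"wz":0}
    - {"fingers":55,"x":0,"y":0,"z":0,"wx":0,"wy":0,"wz":0}
    - {"fingers":55,"x":0,"y":0,"z":0,"wx":0,"wy":0,"wz":0}

```text
t: 28.55
tool_pos: [537.2, 233.5, 150.7]
orientation: [2.035, 2.393, 0.001]
wrist_force: [-0.1, 0.4, 0.4]
opening: 61.9
grip_force: 30.0
```

carry_out:
  rows:
    - {"fingers":76,"x":0,"y":0,"z":0,"wx":0,"wy":0,"wz":0}
    - {"fingers":76,"x":0,"y":0,"z":0,"wx":0,"wy":0,"wz":0}
    - {"fingers":76,"x":0,"y":0,"z":3,"wx":0,"wy":0,"wz":0}
    - {"fingers":76,"x":0,"y":0,"z":20,"wx":0,"wy":0,"wz":0}
    - {"fingers":82,"x":0,"y":0,"z":40,"wx":0,"wy":0,"wz":0}

```text
t: 29.05
tool_pos: [534.8, 232.6, 210.2]
orientation: [-2.033, -2.39, 0.01]
wrist_force: [0.4, 0.5, 1.0]
opening: 79.5
grip_force: 0.0
```

carry_out:
  rows:
    - {"fingers":82,"x":0,"y":0,"z":40,"wx":0,"wy":0,"wz":0}
    - {"fingers":82,"x":-20,"y":-40,"z":10,"wx":0,"wy":0,"wz":0}
    - {"fingers":82,"x":-20,"y":-40,"z":0,"wx":0,"wy":0,"wz":0}
    - {"fingers":82,"x":-20,"y":-40,"z":0,"wx":0,"wy":0,"wz":0}
    - {"fingers":82,"x":0,"y":0,"z":0,"wx":0,"wy":0,"wz":0}

```text
t: 29.55
tool_pos: [475.5, 110.0, 263.8]
orientation: [2.039, 2.389, -0.001]
wrist_force: [1.7, 0.5, 0.2]
opening: 81.7
grip_force: 0.0
```

carry_out:
  rows:
    - {"fingers":82,"x":-20,"y":-40,"z":0,"wx":0,"wy":0,"wz":0}
    - {"fingers":82,"x":-20,"y":-40,"z":0,"wx":0,"wy":0,"wz":0}
    - {"fingers":82,"x":0,"y":-20,"z":0,"wx":0,"wy":0,"wz":0}
    - {"fingers":82,"x":0,"y":0,"z":0,"wx":0,"wy":0,"wz":0}
    - {"fingers":82,"x":0,"y":0,"z":0,"wx":0,"wy":0,"wz":0}

```text
t: 30.05
tool_pos: [437.4, 13.7, 263.7]
orientation: [2.037, 2.391, 0.001]
wrist_force: [0.0, 0.9, -0.9]
opening: 82.0
grip_force: 0.0
```

Run:
```python
from h import *
o=r.observe();print(o["t"],o["tool_pos"],o["wrist_force"],o["joint_vel"].round(2))
sc=r.read_camera("scene");sd=r.read_camera("side")
cv2.imwrite("pics/fin.png",np.hstack([cv2.resize(sc[180:400,130:510],(460,400)),cv2.resize(sd[240:420,130:310],(340,400),interpolation=cv2.INTER_CUBIC)])[:,:,::-1])
```

```text
30.05 [437.41481475  13.71435841 263.73157668] [ 0.00885806  0.88619345 -0.86177222] [ 0.03  0.01 -0.    0.    0.    0.  ]
```

View pics/fin.png

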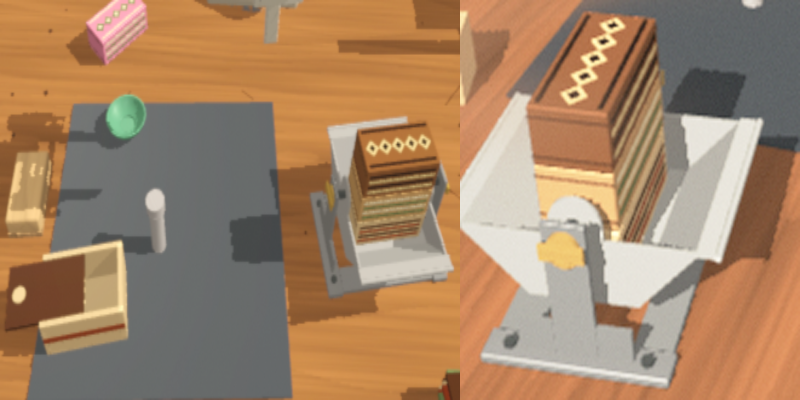

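The final picture shows a flush, square stack of a, b and c from the bottom up, at (395,185). The bin is still level, with its lip corner at side-view pixel (290,294) as before, and the bystanders have not moved.

```bash
python3 -c "
from plant import r
print(r.close_job())"
```

```text
the job is handed in; nothing more can be done
None
```

I levelled the bin, packed the boxes in it as one flush stack and handed the job in at about 30 s: a (about 7.2 N) at the bottom, b (about 5.1 N) in the middle and c (about 2.7 N) on top, with the bystanders left where they stood.

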